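Line up the spindle lock and push its bar home

ROBOT

A 6-joint arm with a two-finger parallel gripper is mounted at the origin on the work surface. World frame = base frame: x ahead of the robot, y to its left, z up, the work surface at z = 0. Lengths are in m, angles in degrees, forces in N, time in s.
With the tool pointing down it reaches from about 0.3 to 0.75 m from the base axis. Payload 8.5 kg.
Tool frame: the origin (TCP) lies on the centre line of the jaws, within the pads' length; the fingertips stand 25 mm ahead of it and the grasp point (between the pads) lies 6 mm ahead of it; z points along the fingers, y is the line along which they close (so a half turn about z gives the same grasp; the last joint's range is limited). The gripper opens to 85 mm and grips with 20 to 120 N. Pads are 22 mm wide; open, the fingers measure 114 mm over their backs; the gripper's body (76 mm by 85 mm) begins 54 mm behind the grasp point. The pads swing forward as they close: fully open they stand 13 mm farther back than shut.
Start: joints at [59.112, 21.807, 74.336, -0, 83.858, -12.336], TCP at [0.175, 0.521, 0.256] pointing down, gripper open.
Joint ranges: [-178.18, 178.18], [-50.72, 133.34], [12.68, 142.11], [-81.47, 261.47], [9.98, 163.14], [-165.26, 165.26]. Speed limits (degrees/s): [136.94, 136.94, 180, 180, 180, 180].

INTERFACE

Orientations are given as a 3x3 rotation matrix whose columns are the frame's x, y, z axes.
In Python, from rig import telemetry, optics, env gives the robot as it stands.
- The arm moves only by the tool send_rows, never from a script. Its argument "deltas" is a list that holds one entry, the list of rows, each a list of 7 numbers: the shift along the tool's x, y, z in m, then the turn, a rotation vector about the tool's x, y, z in rad, then the opening, from -1 (shut) to 1 (fully open), so that 0 is half open. In form: [[[x, y, z, ax, ay, az, grip], ...]]. A call has 1 to 12 rows; each row shifts and turns the commanded pose from where the row before left it, along the tool's axes as they then stand; what a row does not reach is not made up. A row lasts 1/8 s, in which the tool goes at most 62.5 mm and 10.7 degrees, less where a joint would pass 70% of its speed; a pose out of reach is approached as far as the arm can. A call is refused whole if a number of a shift passes 0.0625 or a number of a turn 0.188, either way. A call with a gripper value outside its range is refused whole. The fingers move at their own pace and stop on an object; "squeeze" is the grip in N (left out, the last holds). Time passes only in rows, so rows that do not move let the fingers close. It gives the time, the measured TCP pose, the force, the opening and the grip force at its end, in the units of the state.
- telemetry.observe(): the state, without advancing time (a new reading comes with each control period).
- optics.get_image(name): name is "scene" or "top" or "wrist"; returns a dict with "image" (420x560x3 uint8, red, green, blue), "range_z" (420x560 float32, m along the optical axis (not along the pixel's ray), 0 where there is no reading), "K" (3x3 intrinsics, pixels), "k1" (the pictures are not rectified: a ray, as slopes to the right and down, at radius r is drawn at 1 + k1 r^2 times it, then the intrinsics apply), "rvec" (rotation vector, rad) and "tvec" (3), from world to camera coordinates, as OpenCV has them; the wrist camera has in their place "hand_eye" (4x4, takes a point from camera to tool coordinates, whose origin is the TCP and whose axes are the flange's). Camera axes: x right, y down, z forward; pixel columns grow to the right and rows downward; lengths in m; the calibration is good to about 2 mm. A picture is of the moment at which its call begins: read the wrist's pose just before it.
- env.close_job(): hands the job in; it is judged then, once.
The state is a dict: "time_s": time; "q": joint angles; "qvel": joint speeds; "joint_efforts": joint torques, N m; "position": TCP position; "tool_rot": TCP orientation; "ft_force": force on the tool from outside, world axes, zero at the start; "wrist_torque": the same for the moment, N m; "grip_width": finger opening in m; "gripper_force": force on a finger pad.
Only numpy, scipy, OpenCV 4.12 (cv2) and the standard library are available. Lean on these libraries where they do the work, as an engineer would, in place of code of your own. Each camera call takes 0.05 s, during which the arm holds its last target. There are 200 camera calls.

TASK

Lock the spindle: with a fingertip on the red pin, turn the slotted disc until its slot lines up with the brass bar, then push the bar by its yellow post through the slot until it is fully home against the end stop, and take your hand away. Pick nothing up, do not lift or tip the bar, and leave the other things on the bench where they are.

Things in the scene. Friction and masses are not known exactly. Their poses are not given: they have to be found in the camera images.
- spindle_lock: The spindle lock: a green base plate 300 x 140 x 12 mm, fixed to the bench, that carries the disc and the bar's channel. Origin on the bench surface under the disc's axis; x axis the way the bar is pushed, z up. The plate runs from x = -215 to +85 mm.
- channel_front (a point): Front end of the bar's channel, on its floor (30 mm high), 42 mm before the disc's axis. The channel runs 162 mm back from here: walls 44 mm high, 19 mm gap, 39 mm over the walls. A strap bridges its first 18 mm, top 51 mm high.
- end_stop (a point): Middle of the dark end stop's face, 37 mm high, 68 mm beyond the disc's axis, at the end of a keeper (gap 20 mm, 46 mm high) that begins 43 mm beyond the axis.
- lock_disc (a joint): Turn of the steel disc about its upright axis, in rad, growing anticlockwise seen from above, no stops. The disc is 76 mm across, its top 50 mm high, with a 20 mm wide slot right across its middle. The slot is in line with the bar at 0 and at every half turn (pi). At 0 the red pin is on the base's +y side. A light friction (about 0.06 N m) holds the disc where it is left.
- disc_slot (a point): Centre of the disc at its top face, 50 mm high; x axis along the slot, turning with the disc.
- disc_pin (a point): Mid-height of the upright red pin on the disc by which it is turned: 12 mm thick, from 50 to 88 mm height, standing 24 mm from the disc's axis, at right angles to the slot. This point is 69 mm high.
- lock_bar: The loose brass locking bar lying in the channel, 147 mm long, 16 mm wide, 14 mm high, about 0.33 kg, with a nose that tapers to 7 mm over the last 12 mm and helps it into the slot (within about 4 mm). Origin under the nose tip; x axis along the bar towards the nose. It rests on the 30 mm high channel floor. Its nose starts short of the disc.
- bar_nose (a point): Tip of the bar's nose, half-way up (37 mm high). Fully home it touches the end stop, 68 mm beyond the disc's axis.
- bar_post (a point): Middle of the yellow upright post at the bar's rear end, by which the bar is pushed: 12 mm along the bar, 16 mm across, top 90 mm high, standing clear of the channel walls from 44 mm up. This point is 68 mm high, 141 mm behind the nose tip.
- yellow_cup: Bystander: yellow plastic cup, 84 mm across, 90 mm high. Origin under its centre.
- oil_bottle: Bystander: blue oil bottle, 56 mm across, 150 mm high. Origin under its centre.
- screw_jar: Bystander: glass jar with a steel cap, 66 mm across, 90 mm high. Origin under its centre.
- hammer: Bystander: hammer lying on the bench beyond the spindle lock.
- screwdriver: Bystander: orange-handled screwdriver lying on the bench.
- wrench: Bystander: steel wrench lying on the bench near the robot.
- copper_slug: Bystander: copper-coloured round slug, 22 mm across and 22 mm high, standing on the base plate beside the channel. Origin under its centre.
- steel_collar: Bystander: steel collar, 28 mm across and 12 mm high, lying on the base plate on the channel's other side. Origin under its centre.
Mind the look-alikes: they are no part of the job. Leave any blue look-alike of the lock_bar alone.

How it is judged (in metres and radians):
On the way:
1. the disc's slot is lined up with the bar (angle between the x axis of disc_slot and the x axis of spindle_lock, either way round below 0.15 rad), for 0.2 s.
At the end, for the whole second after the job is handed in: The bar lies through the disc's slot and in the keeper with its nose within 6 mm of the end stop, within 5 mm of the middle and not raised; the slot is in line with it (within 0.15 rad) and it is at rest (x of bar_nose in the frame of spindle_lock above 0.062 m and y of bar_nose in the frame of spindle_lock between -0.005 and 0.005 m and z of bar_nose in the frame of spindle_lock below 0.041 m and angle between the x axis of disc_slot and the x axis of spindle_lock, either way round below 0.15 rad and angle between the x axis of lock_bar and the x axis of spindle_lock, either way round below 0.06 rad and linear speed of lock_bar below 0.01 m/s); the robot touches nothing.
It fails at once if the bar is lifted or tipped (height (world z) of lock_bar above 0.042 m or height (world z) of bar_post above 0.08 m or angle between lock_bar's own z axis and vertical above 0.2 rad).
It fails at once if a bystander is moved by more than 20 mm (distance of any of yellow_cup, oil_bottle, screw_jar, hammer, screwdriver, wrench, copper_slug, steel_collar from where it was at the start of the episode above 0.02 m).
It also fails if it takes over 58 s, if anything falls off the work surface, if the arm or the gripper's body presses on something with over 40 N, if the wrist force passes 120 N, or if a joint passes its speed limit or range.

## Working session

There is one attempt and no reset: what is moved stays moved. The work goes in short steps, Python scripts to look and compute and a tool call to move; the robot and the scene stay as the last step left them, time stands still between calls to the robot, and variables do not carry over. Pictures are saved under pics/ and viewed, at most 10 in all, crops included, and the job is handed in when it is done.

Besides the shell and the picture viewer there is one more tool, called after "Emit:" by a JSON object that holds its "name" and its "arguments". send_rows: Moves the arm, as the interface text tells. Its arguments: {"type":"object","properties":{"deltas":{"type":"array"},"squeeze":{"type":"number"}},"required":["deltas"]}

```bash
mkdir -p pics; cat > h.py <<'E'
import numpy as np, cv2
from rig import telemetry, optics, env
def cam(name):
    s=telemetry.observe(); d=optics.get_image(name)
    if 'hand_eye' in d:
        T=np.eye(4);T[:3,:3]=s['tool_rot'];T[:3,3]=s['position'];M=T@np.array(d['hand_eye'])
    else:
        M=np.eye(4);R=cv2.Rodrigues(np.array(d['rvec'],float))[0];M[:3,:3]=R.T;M[:3,3]=-R.T@np.array(d['tvec']).ravel()
    d['M']=M; return d
def rays(d,uv):
    uv=np.array(uv,float).reshape(-1,1,2)
    n=cv2.undistortPoints(uv,np.array(d['K'],float),np.array([d['k1'],0,0,0.])).reshape(-1,2)
    return np.c_[n,np.ones(len(n))]
def pts(d,uv):      # by depth
    uv=np.array(uv).reshape(-1,2); r=rays(d,uv); z=d['range_z'][uv[:,1].astype(int),uv[:,0].astype(int)]
    return (r*z[:,None])@d['M'][:3,:3].T+d['M'][:3,3]
def onz(d,uv,h):    # by known height
    r=rays(d,uv)@d['M'][:3,:3].T; o=d['M'][:3,3]
    return o+r*((h-o[2])/r[:,2])[:,None]
def save(d,n): cv2.imwrite('pics/'+n,d['image'][:,:,::-1])
E
python3 - <<'E'
from h import *
print(telemetry.observe())
for n in('top','scene'):
    d=cam(n); save(d,n+'0.png'); np.save(n+'.npy',d,allow_pickle=True); print(n,d['M'].round(3).tolist(),d['K'],d['k1'])
E
```

```text
{'time_s': 0.0, 'q': array([ 5.91125937e+01,  2.18406757e+01,  7.43857505e+01,  2.85976372e-04,
        8.38577829e+01, -1.23347376e+01]), 'qvel': array([ 0.05451526,  0.09786635, -0.05819414, -0.0442018 , -0.11373219,
       -0.01685555]), 'joint_efforts': array([-1.44878018e-04, -4.48459125e+01, -2.31273329e+01, -2.61041250e-04,
        4.84629898e-03, -1.30899502e-05]), 'position': array([0.17485064, 0.52118967, 0.25570883]), 'tool_rot': array([[-9.48031283e-01,  3.18176226e-01, -7.58746585e-04],
       [ 3.18176971e-01,  9.48030501e-01, -1.25873878e-03],
       [ 3.18814150e-04, -1.43473943e-03, -9.99998920e-01]]), 'ft_force': array([ 0.20063151, -0.75970302, -0.47814098]), 'wrist_torque': array([ 0.0383353 , -0.00164054, -0.00644616]), 'gripper_force': 0.0, 'grip_width': 0.08554584742460968}
top [[-0.016, -0.994, 0.107, 0.444], [-1.0, 0.017, 0.013, -0.004], [-0.015, -0.107, -0.994, 1.209], [0.0, 0.0, 0.0, 1.0]] [[457.92617381   0.         276.49848977]
 [  0.         457.92617381 209.35996146]
 [  0.           0.           1.        ]] -0.02239791251177979
scene [[-0.709, 0.559, -0.431, 0.955], [0.705, 0.554, -0.442, 0.424], [-0.009, -0.617, -0.787, 0.831], [0.0, 0.0, 0.0, 1.0]] [[422.8133561    0.         282.12320371]
 [  0.         422.8133561  209.7049329 ]
 [  0.           0.           1.        ]] 0.0010830679146455159
```

View pics/top0.png

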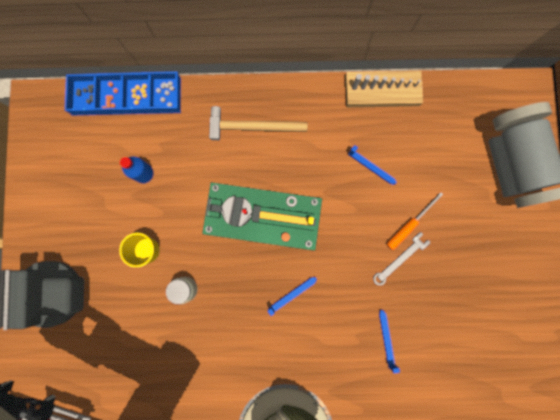

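View pics/scene0.png

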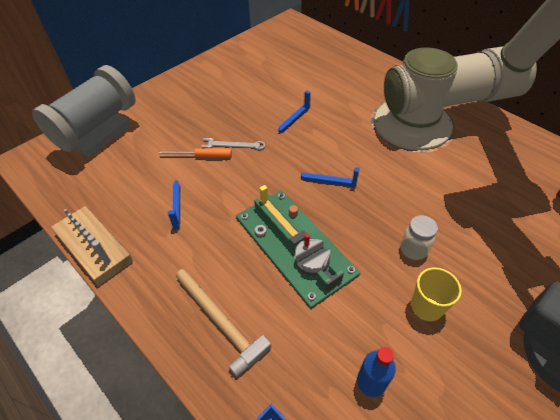

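Top view: the disc is at about (237,211), the red pin near (245,211), and the yellow post near (311,220). The plate lies from (205,185) to (322,248), so the push direction is image-left (about world +y). Three blue look-alikes are well clear of it.

```bash
python3 - <<'E'
from h import *
for n in('top','scene'):
    d=np.load(n+'.npy',allow_pickle=True).item(); im=d['image'];hsv=cv2.cvtColor(im,cv2.COLOR_RGB2HSV)
    g=cv2.inRange(hsv,(60,80,30),(90,255,255)); g=cv2.morphologyEx(g,cv2.MORPH_OPEN,np.ones((3,3)))
    c=max(cv2.findContours(g,0,2)[0],key=cv2.contourArea).reshape(-1,2)
    P=onz(d,c,0.012)[:,:2]; r=cv2.minAreaRect((P*1000).astype(np.float32)); print(n,'plate',r,cv2.boxPoints(r).round().tolist())
    x0,y0,x1,y1=c[:,0].min(),c[:,1].min()-30,c[:,0].max(),c[:,1].max()
    for nm,lo,hi,h in(('pin',(0,150,90),(5,255,255),.088),('pinB',(174,150,90),(180,255,255),.088),('yel',(22,150,120),(32,255,255),.09)):
        m=cv2.inRange(hsv,lo,hi); ys,xs=np.nonzero(m); k=(xs>x0)&(xs<x1)&(ys>y0)&(ys<y1); uv=np.c_[xs,ys][k]
        if len(uv)==0: continue
        p=pts(d,uv); t=p[:,2]>.06
        print(nm,len(uv),'hi:',t.sum(),uv[t].mean(0) if t.any() else uv.mean(0),p[t].mean(0).round(4),p[t,2].max() if t.any() else '')
d=np.load('top.npy',allow_pickle=True).item()
cv2.imwrite('pics/topc.png',cv2.resize(d['image'][170:260,190:335,::-1],None,fx=5,fy=5,interpolation=cv2.INTER_CUBIC))
E
```

```text
top plate ((519.9881591796875, 56.67820739746094), (293.48187255859375, 60.299293518066406), 80.80296325683594) [[467.0, -83.0], [526.0, -93.0], [573.0, 197.0], [514.0, 206.0]]
pin 14 hi: 14 [244.28571429 210.92857143] [0.5615 0.0907 0.089 ] 0.09158963610954718
yel 346 hi: 39 [310.33333333 220.35897436] [ 0.5355 -0.0711  0.0888] 0.09475802538648015
scene plate ((555.570556640625, 47.25895690917969), (308.6968078613281, 137.8206787109375), 80.90829467773438) [[463.0, -94.0], [599.0, -116.0], [648.0, 189.0], [512.0, 211.0]]
pin 29 hi: 28 [306.78571429 236.78571429] [0.5608 0.0931 0.0834] 0.08978168726131608
yel 87 hi: 71 [263.35211268 191.18309859] [ 0.5365 -0.0684  0.0803] 0.09322882319994796
```

View pics/topc.png

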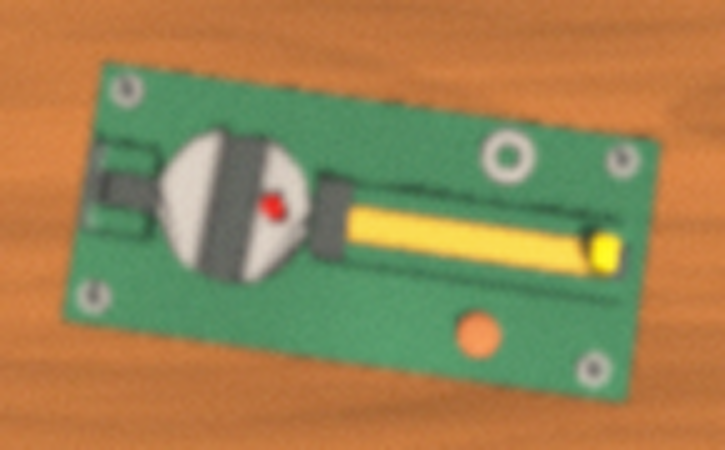

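```bash
cat > plan.py <<'E'
from h import *
import sys
def plan(target,th,n,grip,start=None,tilt=True):
    "straight rows to target xyz, tool y at world angle th deg, tool down"
    s=telemetry.observe(); p=np.array(s['position']); R=np.array(s['tool_rot'])
    t0=np.degrees(np.arctan2(R[1,1],R[0,1])); dth=np.radians((th-t0+180)%360-180)
    dp=np.array(target)-p; rows=[]
    for i in range(n):
        a=np.radians(t0)+dth*i/n
        Y=np.array([np.cos(a),np.sin(a),0]); X=np.array([np.sin(a)*-1,np.cos(a),0])*1.0
        X=np.cross(Y,[0,0,-1]); d=dp/n
        rows.append([round(float(v),4) for v in (X@d,Y@d,-d[2],0,0,-dth/n,grip)])
    print([rows])
    print(t0,s['position'])
E
python3 -c "
from plan import *
plan([.53,.03,.33],-9.1,12,1)"
```

```text
[[[-0.0411, -0.0294, -0.0062, 0.0, 0.0, 0.1172, 1.0], [-0.0442, -0.0244, -0.0062, 0.0, 0.0, 0.1172, 1.0], [-0.0468, -0.0191, -0.0062, 0.0, 0.0, 0.1172, 1.0], [-0.0487, -0.0135, -0.0062, 0.0, 0.0, 0.1172, 1.0], [-0.0499, -0.0077, -0.0062, 0.0, 0.0, 0.1172, 1.0], [-0.0505, -0.0018, -0.0062, 0.0, 0.0, 0.1172, 1.0], [-0.0503, 0.0041, -0.0062, 0.0, 0.0, 0.1172, 1.0], [-0.0495, 0.01, -0.0062, 0.0, 0.0, 0.1172, 1.0], [-0.048, 0.0157, -0.0062, 0.0, 0.0, 0.1172, 1.0], [-0.0458, 0.0212, -0.0062, 0.0, 0.0, 0.1172, 1.0], [-0.0431, 0.0264, -0.0062, 0.0, 0.0, 0.1172, 1.0], [-0.0397, 0.0313, -0.0062, 0.0, 0.0, 0.1172, 1.0]]]
71.44909784251234 [0.17483456 0.52121564 0.25577556]
```

Emit:
{"name": "send_rows", "arguments": {"deltas": [[[-0.0411,-0.0294,-0.0062,0,0,0.1172,1],[-0.0442,-0.0244,-0.0062,0,0,0.1172,1],[-0.0468,-0.0191,-0.0062,0,0,0.1172,1],[-0.0487,-0.0135,-0.0062,0,0,0.1172,1],[-0.0499,-0.0077,-0.0062,0,0,0.1172,1],[-0.0505,-0.0018,-0.0062,0,0,0.1172,1],[-0.0503,0.0041,-0.0062,0,0,0.1172,1],[-0.0495,0.01,-0.0062,0,0,0.1172,1],[-0.048,0.0157,-0.0062,0,0,0.1172,1],[-0.0458,0.0212,-0.0062,0,0,0.1172,1],[-0.0431,0.0264,-0.0062,0,0,0.1172,1],[-0.0397,0.0313,-0.0062,0,0,0.1172,1]]]}}

```text
time_s: 1.6
position: [0.5305, 0.0285, 0.3306]
tool_rot: [[0.163, 0.987, -0.001], [0.987, -0.163, 0.0], [0.0, -0.001, -1.0]]
ft_force: [0.1, 0.5, -0.1]
grip_width: 0.0854
gripper_force: 0.0
```

```bash
python3 - <<'E'
from h import *
d=cam('wrist'); print(telemetry.observe()['position'],d['M'].round(3).tolist()); save(d,'w1.png'); np.save('w1.npy',d,allow_pickle=True)
E
```

```text
[0.53344024 0.02401587 0.33044269] [[0.987, -0.155, -0.052, 0.544], [-0.163, -0.938, -0.307, 0.107], [-0.001, 0.311, -0.95, 0.448], [0.0, 0.0, 0.0, 1.0]]
```

View pics/w1.png

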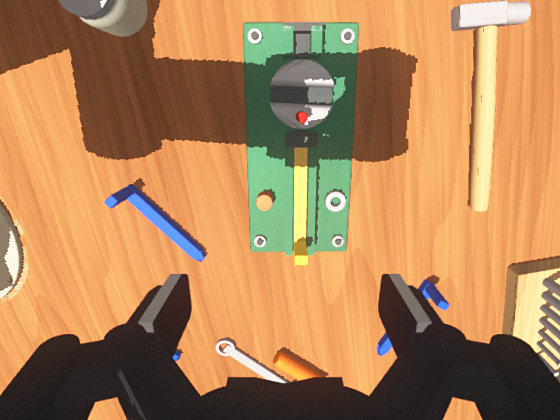

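Wrist view: the plate runs from (245,22) to (347,250), the disc is at (302,94), the slot runs across the picture, the red pin is at (302,117), and the yellow post is at (301,257). I'll measure from depth at rest.

```bash
python3 - <<'E'
from h import *
d=cam('wrist'); print(telemetry.observe()['position']); np.save('w1.npy',d,allow_pickle=True)
v,u=np.mgrid[0:270,235:370]; uv=np.c_[u.ravel(),v.ravel()]; uv=uv[d['range_z'][uv[:,1],uv[:,0]]>0]; P=pts(d,uv); z=P[:,2]
hsv=cv2.cvtColor(d['image'],cv2.COLOR_RGB2HSV)[uv[:,1],uv[:,0]]
pl=(z>.007)&(z<.1); r=cv2.minAreaRect((P[pl,:2]*1000).astype(np.float32)); print('plate',r)
print('zhist',np.histogram(z,np.arange(-.005,.1,.005)))
red=((hsv[:,0]<6)|(hsv[:,0]>174))&(hsv[:,1]>150)&(z>.06)
yel=(hsv[:,0]>20)&(hsv[:,0]<33)&(hsv[:,1]>150)
pt=(z>.08)
for nm,m in(('red',red),('redtop',red&(z>.083)),('post',pt&yel),('bartop',yel&(z>.038)&(z<.05))):
    q=P[m]; print(nm,m.sum(),q.mean(0).round(4),q.min(0).round(4),q.max(0).round(4), uv[m].mean(0))
q=P[yel&(z>.038)&(z<.05),:2]; vx=cv2.fitLine(q.astype(np.float32),2,0,.001,.001).ravel(); print('bar line',vx,np.degrees(np.arctan2(vx[1],vx[0])))
c=P[pl,:2].mean(0); ds=(z>.046)&(z<.054)
q=P[ds,:2]; C,rad=cv2.minEnclosingCircle((q*1000).astype(np.float32)); print('top50',C,rad)
E
```

```text
[0.53189813 0.02638744 0.32993942]
plate ((554.1834106445312, 51.075462341308594), (299.3607177734375, 141.08775329589844), 80.74725341796875)
zhist (array([ 4739,  6630,   164, 14645,   449,   416,  1132,   825,   143,
        2442,  2471,  1889,    20,    20,    19,    21,    27,    21,
         195,    46]), array([-0.005,  0.   ,  0.005,  0.01 ,  0.015,  0.02 ,  0.025,  0.03 ,
        0.035,  0.04 ,  0.045,  0.05 ,  0.055,  0.06 ,  0.065,  0.07 ,
        0.075,  0.08 ,  0.085,  0.09 ,  0.095]))
red 99 [0.5593 0.0912 0.0876] [0.5538 0.0856 0.072 ] [0.5647 0.0963 0.0903] [297.29292929 112.66666667]
redtop 95 [0.5595 0.0911 0.0881] [0.5538 0.0856 0.0838] [0.5647 0.0963 0.0903] [297.48421053 112.75789474]
post 69 [ 0.5346 -0.0671  0.0865] [ 0.526  -0.0776  0.08  ] [ 0.5421 -0.0644  0.0908] [298.04347826 251.71014493]
bartop 8 [ 0.5372 -0.0661  0.0485] [ 0.5323 -0.0682  0.0473] [ 0.5425 -0.0651  0.0499] [298.75 238.25]
bar line [ 0.9774763  -0.21104515  0.53721607 -0.0661071 ] -12.183608
top50 (556.7930908203125, 58.278018951416016) 134.71620178222656
```

Plate fit 299x141 mm, axis at (0.5646, 0.1152), base x at 80.75°. The pin is 24.6 mm from the axis at base angle 177°, which fits. The post is at base x = -187 mm, y ≈ 0. I'll move over the pin.

```bash
python3 -c "
from plan import *
for _ in range(3): print(telemetry.observe()['position'])
plan([.5597,.0913,.14],-12,6,-.3)"
```

```text
[0.53189813 0.02638744 0.32993942]
[0.53189813 0.02638744 0.32993942]
[0.53189813 0.02638744 0.32993942]
[[[0.0114, 0.0028, 0.0317, 0.0, 0.0, 0.0072, -0.3], [0.0115, 0.0027, 0.0317, 0.0, 0.0, 0.0072, -0.3], [0.0115, 0.0026, 0.0317, 0.0, 0.0, 0.0072, -0.3], [0.0115, 0.0025, 0.0317, 0.0, 0.0, 0.0072, -0.3], [0.0115, 0.0024, 0.0317, 0.0, 0.0, 0.0072, -0.3], [0.0115, 0.0024, 0.0317, 0.0, 0.0, 0.0072, -0.3]]]
-9.517837813256982 [0.53189813 0.02638744 0.32993942]
```

Emit:
{"name": "send_rows", "arguments": {"deltas": [[[0.0114,0.0028,0.0317,0,0,0.0072,-0.3],[0.0115,0.0027,0.0317,0,0,0.0072,-0.3],[0.0115,0.0026,0.0317,0,0,0.0072,-0.3],[0.0115,0.0025,0.0317,0,0,0.0072,-0.3],[0.0115,0.0024,0.0317,0,0,0.0072,-0.3],[0.0115,0.0024,0.0317,0,0,0.0072,-0.3],[0,0,0,0,0,0,-0.3],[0,0,0,0,0,0,-0.3],[0,0,0,0,0,0,-0.3]]]}}

```text
time_s: 2.82
position: [0.5575, 0.0948, 0.142]
tool_rot: [[0.201, 0.98, 0.002], [0.98, -0.201, -0.0], [0.0, 0.002, -1.0]]
ft_force: [0.4, 0.2, 0.6]
grip_width: 0.0298
gripper_force: 0.0
```

```bash
python3 - <<'E'
from plan import *
d=cam('wrist'); s=telemetry.observe(); print(s['position'],s['grip_width']); save(d,'w2.png'); np.save('w2.npy',d,allow_pickle=True)
hsv=cv2.cvtColor(d['image'],cv2.COLOR_RGB2HSV); m=cv2.inRange(hsv,(0,150,90),(5,255,255))|cv2.inRange(hsv,(174,150,90),(180,255,255))
v,u=np.nonzero(m&((d['range_z']>0)*255).astype(np.uint8)); P=pts(d,np.c_[u,v]); k=(abs(P[:,2]-.088)<.005)&(abs(P[:,0]-.56)<.03)&(abs(P[:,1]-.09)<.04)
print(k.sum(),P[k].mean(0),P[k].min(0),P[k].max(0))
plan([.5597,.0913,.14],-12,1,-.3)
E
```

```text
[0.55745865 0.09476776 0.1417887 ] 0.029728471207644956
338 [0.55989364 0.09260239 0.08748162] [0.5540351  0.08644085 0.08310972] [0.56550299 0.09756499 0.08999582]
[[[-0.0029, 0.0029, 0.0018, 0.0, 0.0, 0.0066, -0.3]]]
-11.620332292687909 [0.55745865 0.09476776 0.1417887 ]
```

View pics/w2.png

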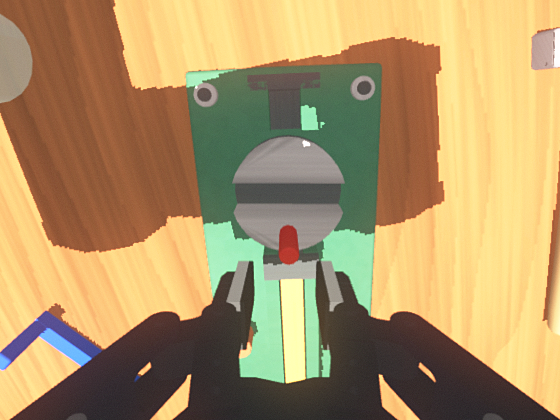

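The pin stands at (288,243) between the two fingers, slightly ahead. I'll correct a few mm, lower, then narrow the cage around it.

Emit:
{"name": "send_rows", "arguments": {"deltas": [[[-0.002,0.003,0.0,0,0,0.006,-0.3],[0,0,0.018,0,0,0,-0.3],[0,0,0.02,0,0,0,-0.3],[0,0,0.018,0,0,0,-0.3],[0,0,0,0,0,0,-0.3],[0,0,0,0,0,0,-0.65],[0,0,0,0,0,0,-0.65],[0,0,0,0,0,0,-0.65]]], "squeeze": 20}}

```text
time_s: 3.88
position: [0.5599, 0.0925, 0.0851]
tool_rot: [[0.207, 0.978, 0.001], [0.978, -0.207, -0.0], [0.0, 0.001, -1.0]]
ft_force: [-0.5, -0.0, 0.3]
grip_width: 0.0147
gripper_force: 0.0
```

Emit:
{"name": "send_rows", "arguments": {"deltas": [[[0.0002,-0.0031,0,0,0,0.131,-0.65],[0.0002,-0.0031,0,0,0,0.131,-0.65],[0.0002,-0.0031,0,0,0,0.131,-0.65],[0.0002,-0.0031,0,0,0,0.131,-0.65],[0.0002,-0.0031,0,0,0,0.131,-0.65],[0.0002,-0.0031,0,0,0,0.131,-0.65],[0.0002,-0.0031,0,0,0,0.131,-0.65],[0.0002,-0.0031,0,0,0,0.131,-0.65],[0.0002,-0.0031,0,0,0,0.131,-0.65],[0.0002,-0.0031,0,0,0,0.131,-0.65],[0.0002,-0.0031,0,0,0,0.131,-0.65],[0.0002,-0.0031,0,0,0,0.131,-0.65]]]}}

```text
time_s: 5.38
position: [0.5417, 0.1202, 0.0849]
tool_rot: [[0.977, -0.212, 0.001], [-0.212, -0.977, -0.001], [0.001, 0.001, -1.0]]
ft_force: [-0.1, -3.2, -0.8]
grip_width: 0.0148
gripper_force: 1.5
```

Emit:
{"name": "send_rows", "arguments": {"deltas": [[[0,0,0,0,0,0,-0.65],[0,0,0,0,0,0,-0.65]]]}}

```text
time_s: 5.62
position: [0.5413, 0.1206, 0.0847]
tool_rot: [[0.979, -0.206, 0.0], [-0.206, -0.979, 0.0], [0.0, -0.0, -1.0]]
ft_force: [0.9, 0.1, -0.9]
grip_width: 0.0146
gripper_force: 0.1
```

```bash
python3 - <<'E'
from h import *
p=telemetry.observe()['position'][:2]*1000-np.array([564.6,115.2]); a=np.radians(80.75)
print(p@[np.cos(a),np.sin(a)],p@[-np.sin(a),np.cos(a)])
E
```

```text
1.637745293456679 23.832794346685215
```

Emit:
{"name": "send_rows", "arguments": {"deltas": [[[0,0,0,0,0,0,-0.3],[0,0,0,0,0,0,-0.3],[0,0,-0.04,0,0,0,-0.3],[0,0,-0.05,0,0,0,-0.3],[0,0,-0.04,0,0,0,-0.3],[0,0,0,0,0,0,-1],[0,0,0,0,0,0,-1],[0,0,0,0,0,0,-1]]]}}

```text
time_s: 6.62
position: [0.5409, 0.1206, 0.2131]
tool_rot: [[0.978, -0.208, -0.003], [-0.208, -0.978, 0.0], [-0.003, 0.001, -1.0]]
ft_force: [0.0, 0.0, -1.1]
grip_width: -0.0001
gripper_force: 0.0
```

```bash
python3 - <<'E'
from plan import *
d=cam('wrist'); save(d,'w3.png'); np.save('w3.npy',d,allow_pickle=True)
hsv=cv2.cvtColor(d['image'],cv2.COLOR_RGB2HSV); m=cv2.inRange(hsv,(0,150,60),(6,255,255))|cv2.inRange(hsv,(174,150,60),(180,255,255))
v,u=np.nonzero(m&((d['range_z']>0)*255).astype(np.uint8)); P=pts(d,np.c_[u,v]); k=(abs(P[:,2]-.088)<.005)
p=P[k,:2].mean(0)*1000-np.array([564.6,115.2]); a=np.radians(80.75)
print(k.sum(),p@[np.cos(a),np.sin(a)],p@[-np.sin(a),np.cos(a)])
plan([.530,-.098,.18],-9.25,9,-1)
E
```

```text
177 -0.14070097203338308 23.12910303223079
[[[0.0039, 0.024, 0.0037, 0.0, 0.0, -0.1799, -1.0], [-0.0005, 0.0243, 0.0037, 0.0, 0.0, -0.1799, -1.0], [-0.0048, 0.0238, 0.0037, 0.0, 0.0, -0.1799, -1.0], [-0.009, 0.0226, 0.0037, 0.0, 0.0, -0.1799, -1.0], [-0.0129, 0.0206, 0.0037, 0.0, 0.0, -0.1799, -1.0], [-0.0164, 0.018, 0.0037, 0.0, 0.0, -0.1799, -1.0], [-0.0194, 0.0147, 0.0037, 0.0, 0.0, -0.1799, -1.0], [-0.0217, 0.011, 0.0037, 0.0, 0.0, -0.1799, -1.0], [-0.0233, 0.007, 0.0037, 0.0, 0.0, -0.1799, -1.0]]]
-102.01531187335058 [0.54100238 0.12062972 0.21330366]
```

View pics/w3.png

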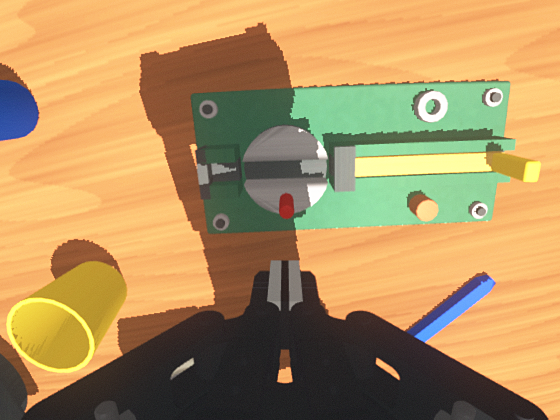

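The slot (245–328, 170) is now in line with the bar and keeper. The pin at (287,205) measures x = -0.1 mm, so it is aligned within about 0.01 rad. Next I go behind the post.

Emit:
{"name": "send_rows", "arguments": {"deltas": [[[0.0039,0.024,0.0037,0,0,-0.18,-1],[-0.0005,0.0243,0.0037,0,0,-0.18,-1],[-0.0048,0.0238,0.0037,0,0,-0.18,-1],[-0.009,0.0226,0.0037,0,0,-0.18,-1],[-0.0129,0.0206,0.0037,0,0,-0.18,-1],[-0.0164,0.018,0.0037,0,0,-0.18,-1],[-0.0194,0.0147,0.0037,0,0,-0.18,-1],[-0.0217,0.011,0.0037,0,0,-0.18,-1],[-0.0233,0.007,0.0037,0,0,-0.18,-1],[0,0,0,0,0,0,-1],[0,0,0,0,0,0,-1],[0,0,0,0,0,0,-1]]]}}

```text
time_s: 8.18
position: [0.5305, -0.0972, 0.1812]
tool_rot: [[0.161, 0.987, -0.0], [0.987, -0.161, 0.0], [0.0, -0.0, -1.0]]
ft_force: [0.2, -0.2, 0.3]
grip_width: -0.0002
gripper_force: 0.0
```

```bash
python3 - <<'E'
from plan import *
d=cam('wrist'); np.save('w4.npy',d,allow_pickle=True)
hsv=cv2.cvtColor(d['image'],cv2.COLOR_RGB2HSV); m=cv2.inRange(hsv,(20,150,60),(33,255,255))
v,u=np.nonzero(m&((d['range_z']>0)*255).astype(np.uint8)); P=pts(d,np.c_[u,v]); a=np.radians(80.75)
A=np.array([[np.cos(a),-np.sin(a)],[np.sin(a),np.cos(a)]]); B=(P[:,:2]*1000-[564.6,115.2])@A
k=(P[:,2]>.084)&(abs(B[:,1])<25)&(B[:,0]<-150); b=B[k]; print(k.sum(),b.min(0),b.max(0),b.mean(0),P[k,2].max())
print((telemetry.observe()['position'][:2]*1000-[564.6,115.2])@A)
plan([.530,-.098,.08],-9.25,4,-1)
E
```

```text
420 [-194.57112426   -7.79595419] [-183.65054828    8.00045232] [-1.88676384e+02 -1.37974526e-01] 0.09213219590927388
[-215.12878758   -0.53343213]
[[[-0.0002, -0.0001, 0.0253, 0.0, 0.0, 0.0001, -1.0], [-0.0002, -0.0001, 0.0253, 0.0, 0.0, 0.0001, -1.0], [-0.0002, -0.0001, 0.0253, 0.0, 0.0, 0.0001, -1.0], [-0.0002, -0.0001, 0.0253, 0.0, 0.0, 0.0001, -1.0]]]
-9.22147395858486 [ 0.53054614 -0.09721708  0.18128887]
```

Emit:
{"name": "send_rows", "arguments": {"deltas": [[[-0.004,-0.0005,0.03,0,0,0,-1],[0,0,0.03,0,0,0,-1],[0,0,0.025,0,0,0,-1],[0,0,0.0175,0,0,0,-1],[0,0,0,0,0,0,-1],[0,0,0,0,0,0,-1],[0.004,0,0,0,0,0,-1],[0.004,0,0,0,0,0,-1],[0.004,0,0,0,0,0,-1]]]}}

```text
time_s: 9.35
position: [0.5314, -0.0896, 0.079]
tool_rot: [[0.16, 0.987, 0.0], [0.987, -0.16, -0.0], [-0.0, 0.0, -1.0]]
ft_force: [0.5, -1.7, -0.3]
grip_width: -0.0
gripper_force: 0.0
```

Contact. Pushing.

Emit:
{"name": "send_rows", "arguments": {"deltas": [[[0.005,0,0,0,0,0,-1],[0.005,0,0,0,0,0,-1],[0.005,0,0,0,0,0,-1],[0.005,0,0,0,0,0,-1],[0.005,0,0,0,0,0,-1],[0.005,0,0,0,0,0,-1],[0.005,0,0,0,0,0,-1]]]}}

```text
time_s: 10.22
position: [0.5369, -0.0551, 0.0787]
tool_rot: [[0.16, 0.987, -0.0], [0.987, -0.16, -0.0], [-0.0, -0.0, -1.0]]
ft_force: [0.2, -2.4, 3.0]
grip_width: -0.0002
gripper_force: 1.5
```

```bash
cat > chk.py <<'E'
from h import *
a=np.radians(80.75); A=np.array([[np.cos(a),-np.sin(a)],[np.sin(a),np.cos(a)]])
s=telemetry.observe(); print('tcp',(s['position'][:2]*1000-[564.6,115.2])@A,s['position'][2],s['ft_force'])
d=cam('wrist'); hsv=cv2.cvtColor(d['image'],cv2.COLOR_RGB2HSV)
for n,m,lo in(('post',cv2.inRange(hsv,(20,150,60),(33,255,255)),.084),('pin',cv2.inRange(hsv,(0,150,60),(6,255,255))|cv2.inRange(hsv,(174,150,60),(180,255,255)),.083)):
    v,u=np.nonzero(m&((d['range_z']>0)*255).astype(np.uint8)); P=pts(d,np.c_[u,v]); B=(P[:,:2]*1000-[564.6,115.2])@A
    k=(P[:,2]>lo)&(P[:,2]<.1)&(abs(B[:,1])<35)&(B[:,0]<40)&(B[:,0]>-230)
    if k.any(): print(n,k.sum(),B[k].min(0),B[k].max(0),P[k,2].max())
E
python3 chk.py
```

```text
tcp [-1.72554299e+02 -4.89228819e-02] 0.0787435955197907 [ 0.21663937 -2.41712662  2.97319979]
post 1444 [-162.39844089   -7.98204046] [-149.12151121    8.06298152] 0.0918037550282744
```

The bar is sliding: the post is at x = -155 and the nose is already in the slot. Contact force is about 2.5 N.

Emit:
{"name": "send_rows", "arguments": {"deltas": [[[0.006,0,0,0,0,0,-1],[0.006,0,0,0,0,0,-1],[0.006,0,0,0,0,0,-1],[0.006,0,0,0,0,0,-1],[0.006,0,0,0,0,0,-1],[0.006,0,0,0,0,0,-1],[0.006,0,0,0,0,0,-1],[0.006,0,0,0,0,0,-1],[0.006,0,0,0,0,0,-1],[0.006,0,0,0,0,0,-1],[0.006,0,0,0,0,0,-1]]]}}

```text
time_s: 11.65
position: [0.5475, 0.01, 0.0788]
tool_rot: [[0.16, 0.987, 0.0], [0.987, -0.16, -0.0], [-0.0, 0.0, -1.0]]
ft_force: [0.3, -2.4, 1.8]
grip_width: 0.0001
gripper_force: 1.5
```

Emit:
{"name": "send_rows", "arguments": {"deltas": [[[0.004,0,0,0,0,0,-1],[0.004,0,0,0,0,0,-1],[0.003,0,0,0,0,0,-1],[0.002,0,0,0,0,0,-1],[0.001,0,0,0,0,0,-1]]]}}

```text
time_s: 12.28
position: [0.5497, 0.0236, 0.0787]
tool_rot: [[0.16, 0.987, -0.0], [0.987, -0.16, 0.0], [0.0, -0.0, -1.0]]
ft_force: [0.1, -3.4, 2.7]
grip_width: 0.0003
gripper_force: 1.4
```

```bash
python3 chk.py
```

```text
tcp [-9.28149526e+01  1.08536315e-02] 0.07872201144409141 [ 0.11203973 -3.41579815  2.68122028]
post 1468 [-82.15251092  -7.9771865 ] [-69.01979219   8.10515594] 0.09216575105878841
pin 1226 [-6.05362353 17.66950564] [ 5.52584837 29.6181284 ] 0.09051587154522522
```

Emit:
{"name": "send_rows", "arguments": {"deltas": [[[0.001,0,0,0,0,0,-1],[0.001,0,0,0,0,0,-1],[0.001,0,0,0,0,0,-1]]]}}

```text
time_s: 12.7
position: [0.5501, 0.0264, 0.0787]
tool_rot: [[0.16, 0.987, -0.0], [0.987, -0.16, -0.0], [-0.0, -0.0, -1.0]]
ft_force: [-1.3, -8.5, 1.9]
grip_width: -0.0
gripper_force: 3.9
```

Emit:
{"name": "send_rows", "arguments": {"deltas": [[[0.001,0,0,0,0,0,-1],[0.001,0,0,0,0,0,-1]]]}}

```text
time_s: 12.95
position: [0.5503, 0.0266, 0.0788]
tool_rot: [[0.159, 0.987, -0.001], [0.987, -0.159, -0.004], [-0.004, -0.0, -1.0]]
ft_force: [-2.1, -18.1, 3.0]
grip_width: -0.0001
gripper_force: 9.2
```

Force has risen to 18 N with no further motion, so the bar is against the stop. Now I back off and rise.

Emit:
{"name": "send_rows", "arguments": {"deltas": [[[-0.004,0,0,0,0,0,-1],[-0.008,0,0,0,0,0,-1],[-0.012,0,0,0,0,0,-1],[-0.012,0,-0.01,0,0,0,-1],[0,0,-0.04,0,0,0,-1],[0,0,-0.05,0,0,0,-1],[0,0,-0.04,0,0,0,-1],[0,0,0,0,0,0,-1],[0,0,0,0,0,0,-1],[0,0,0,0,0,0,-1]]]}}

```text
time_s: 14.2
position: [0.5442, -0.0072, 0.2176]
tool_rot: [[0.16, 0.987, -0.002], [0.987, -0.16, 0.001], [0.0, -0.002, -1.0]]
ft_force: [-0.8, -0.6, -0.4]
grip_width: -0.0001
gripper_force: 0.0
```

```bash
python3 chk.py; python3 -c "
from h import *
save(cam('wrist'),'w5.png')"
```

```text
tcp [-124.06526154    0.4145981 ] 0.21758466200156082 [-0.75456559 -0.60830697 -0.39499999]
post 347 [-79.26546564  -7.35708069] [-67.39912664   7.42990882] 0.09199010064107468
pin 226 [-6.16246194 18.46915424] [ 4.61304852 28.79251158] 0.08975162771425485
```

View pics/w5.png

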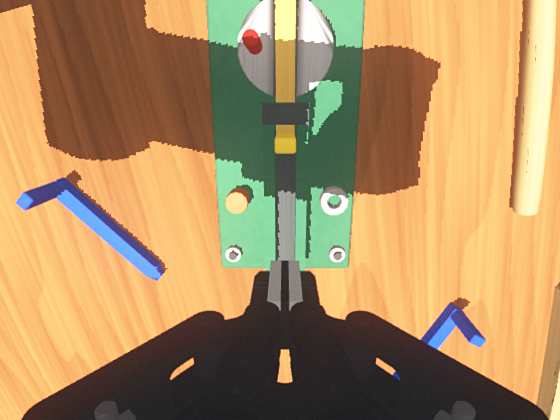

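The bar runs through the slot (285, 0–150) with its post at x = -73.3, so the nose is at about 67.7 mm. The pin at (252,41) is in place, the slug and collar are undisturbed, and the hand is clear.

```bash
python3 -c "
from rig import env
print(env.close_job())"
```

```text
the job is handed in; nothing more can be done
None
```

The spindle is locked: the slot is in line with the bar, the bar is home against the end stop (nose measured at about 67.7 of 68 mm), the hand is clear, and the job is handed in, though it returned no verdict.

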